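# Load a grooved slide under the stage clips

## Task

Load the long grooved glass slide onto the slide viewing stage. Fetch it from its rest block (the white end is the handy place to hold) and, from the open front of the stage, slide its clear grooved end flat under the two spring clips, straight and central, until both clips have ridden up over the raised leading part and snapped down into the cross groove; then let go of it and leave it there. The short plain plate on the other rest block is not wanted.

Things in the scene. Friction and masses are not known exactly. Their poses are not given: they have to be found in the camera images.
- slide_center (a point): Centre of the long glass slide, 110 x 50 x 10 mm (x, y, z), 90 g, flat on a grey block 26 mm high, 28 wide (foot 60 x 36 x 5). +x: leading end; a cross groove 5 mm deep from the top spans x = +15 to +35; the last 28 mm (x = -55 to -27), white on top and roughly towards the robot, are for gripping across y. The plate on the other block is 60 mm long, ungrooved.
- stage: Fixed slide stage; origin under its centre, on the worktop. Flat top 120 x 96 mm, 40 mm up. Slide goes in along +x over the front edge (x = -60) as far as a stop at x = +13. Clips at y = +/-12: pivot x = +37, nose x = -21 (4 mm above top), lip up to x = -44 (15 mm above top); all under 20 mm above top. Home: slide's leading end 0 to 9 mm short of stop, white end overhangs front by 42.
- clip_left (a joint): Angle of the sprung clip on the stage's +y side, rad: 0 at rest, grows as its nose lifts; about 0.10 riding on the slide's full thickness, about 0.02 snapped down in the groove. Each clip presses with 1.3 to 2.5 N; pushing the slide in takes up to about 15 N in all.
- clip_right (a joint): The same for the clip on the stage's -y side.
Mind the look-alikes: they are no part of the job. What is shaped like the part that bears slide_center but blue is not meant.

How it is judged:
By the outcome, as a careful person would: the job done as asked, in the order asked, and still so for the second after the job is handed in, with the robot touching nothing.
It also fails if it takes over 45 s, if anything falls off the work surface, if the arm or the gripper's body presses on something with over 40 N, if the wrist force passes 120 N, or if a joint passes its speed limit or range.

## Robot

A 6-joint arm with a two-finger parallel gripper is mounted at the origin on a cart in front of the work surface, level with it; the furniture and walls round the work are solid. World frame = base frame: x ahead of the robot, y to its left, z up, the work surface at z = 0. Lengths are in m, angles in rad, forces in N, time in s.
With the tool pointing down it reaches from about 0.35 to 0.775 m from the base axis. Payload 5.5 kg.
Tool frame: the origin (TCP) lies at the very end of the fingers, on their centre line; the grasp point (between the pads) lies 19 mm behind it; x points along the fingers, y is the direction in which the jaws open and shut, and the axes are right-handed (so a half turn about x gives the same grasp; the last joint's range is limited). The gripper opens to 85 mm and grips with 20 to 120 N. Pads are 22 mm wide; open, the fingers measure 114 mm over their backs; the gripper's body (76 mm by 85 mm) begins 54 mm behind the grasp point. The pads swing forward as they close: fully open they stand 13 mm farther back than shut.
Start: joints at [-1.412, 0.313, 0.046, 1.304, 0, 1.431], TCP at [0.169, -0.55, 0.231] pointing down, gripper open.
Joint ranges: [-2.76, 2.76], [-0.86, 1.69], [-1.03, 1.26], [-2.2, 2.34], [-1.47, 1.5], [-3.14, 3.14]. Speed limits (rad/s): [2.57, 2.57, 3.14, 3.14, 3.14, 3.14].

## Interface

Orientations are given as a unit quaternion [w, x, y, z].
In Python, from workcell import env gives the robot as it stands.
- The arm moves only by the tool drive_tool, never from a script. Its argument "plan" is a list that holds one entry, the list of rows, each a list of 7 numbers: the shift along the tool's x, y, z in cm, then the turn, a rotation vector about the tool's x, y, z in degrees, then the opening, from 0 (shut) to 1 (fully open). In form: [[[tx, ty, tz, wx, wy, wz, fingers], ...]]. A call has exactly 5 rows; each row shifts and turns the commanded pose from where the row before left it, along the tool's axes as they then stand; what a row does not reach is not made up. A row lasts 1/12 s, in which the tool goes at most 41.7 mm and 7.16 degrees, less where a joint would pass 70% of its speed; a pose out of reach is approached as far as the arm can. A call with a gripper value outside its range is refused whole. The fingers move at their own pace and stop on an object; "squeeze" is the grip in N (left out, the last holds). Time passes only in rows, so rows that do not move let the fingers close, or fill a call up. It gives the time, the measured TCP pose, the force and the opening at its end, in the units of the state.
- env.get_state(): the state, without advancing time (a new reading comes with each control period).
- env.read_camera(name): name is "scene" or "top" or "wrist"; returns the picture (400x640x3 uint8, red, green, blue); there is no depth.
- env.camera_model(name): a dict with "camera_matrix" (3x3 intrinsics, pixels), "k1" (the pictures are not rectified: a ray, as slopes to the right and down, at radius r is drawn at 1 + k1 r^2 times it, then the intrinsics apply), "camera_from_world" (4x4, takes a point from world to camera coordinates); the wrist camera has in their place "T_tool_cam" (4x4, takes a point from camera to tool coordinates, whose origin is the TCP and whose axes are the tool frame's). Camera axes: x right, y down, z forward; pixel columns grow to the right and rows downward; lengths in m; the calibration is good to about 2 mm. A picture is of the moment at which its call begins: read the wrist's pose just before it. camera_model takes no time and is no camera call.
- env.hand_in(): hands the job in, once; it reports no verdict.
The state is a dict: "clock": time; "joint_pos": joint angles; "qvel": joint speeds; "tau": joint torques, N m; "tcp_pos": TCP position; "orientation": TCP orientation; "wrist_force": force on the tool from outside, world axes, zero at the start; "ft_torque": the same for the moment, N m; "finger_gap": finger opening in m.
Only numpy, scipy, OpenCV 4.12 (cv2) and the standard library are available. Lean on these libraries where they do the work, as an engineer would, in place of code of your own. Each camera call takes 0.05 s, during which the arm holds its last target.

## Working session

There is one attempt and no reset: what is moved stays moved. The work goes in short steps, Python scripts to look and compute and a tool call to move; the robot and the scene stay as the last step left them, time stands still between calls to the robot, and variables do not carry over. Pictures are saved under pics/ and viewed, and the job is handed in when it is done.

Besides the shell and the picture viewer there is one more tool, called after ">>>" by a JSON object that holds its "method" and its "body", one argument or row to a line. drive_tool: Moves the arm, as the interface text tells. Its arguments: {"type":"object","properties":{"plan":{"type":"array","items":{"type":"array","items":{"type":"array","items":{"type":"number"}}}},"squeeze":{"type":"number"}},"required":["plan"]}

```bash
mkdir -p pics; ls; python3 - <<'E'
from workcell import env
import cv2,numpy as np
np.set_printoptions(precision=4,suppress=True)
print(env.get_state())
for n in("scene","top"):
    im=env.read_camera(n);cv2.imwrite(f"pics/{n}0.png",im[:,:,::-1]);print(n,env.camera_model(n))
print(env.camera_model("wrist"))
E
```

```text
pics
{'clock': 0.0, 'joint_pos': array([-1.4116,  0.314 ,  0.045 ,  1.3036, -0.    ,  1.4312]), 'qvel': array([-0.0005, -0.0004, -0.0004,  0.0005,  0.0005, -0.0009]), 'tau': array([  0.0013, -48.0627,  29.8533,   0.0194,  -0.0001,  -0.    ]), 'tcp_pos': array([ 0.1692, -0.549 ,  0.2304]), 'orientation': array([-0.1046, -0.6992, -0.1059,  0.6992]), 'wrist_force': array([ 0.1577,  0.5319, -0.707 ]), 'ft_torque': array([ 0.0455,  0.016 , -0.0109]), 'finger_gap': 0.08524683459027128}
scene {'camera_matrix': array([[438.2666,   0.    , 316.4061],
       [  0.    , 438.2666, 200.4155],
       [  0.    ,   0.    ,   1.    ]]), 'k1': -0.05674756836594036, 'camera_from_world': array([[-0.7494, -0.6618,  0.0186,  0.4329],
       [-0.5239,  0.5756, -0.6278,  0.2806],
       [ 0.4048, -0.4803, -0.7781,  0.7116],
       [ 0.    ,  0.    ,  0.    ,  1.    ]])}
top {'camera_matrix': array([[510.3654,   0.    , 312.2345],
       [  0.    , 510.3654, 195.8223],
       [  0.    ,   0.    ,   1.    ]]), 'k1': 0.03579810040703173, 'camera_from_world': array([[-0.0232, -0.9997,  0.0071,  0.0831],
       [-0.9813,  0.0214, -0.1912,  0.5523],
       [ 0.191 , -0.0114, -0.9815,  0.9727],
       [ 0.    ,  0.    ,  0.    ,  1.    ]])}
{'camera_matrix': array([[307.1547,   0.    , 314.8922],
       [  0.    , 307.1547, 200.1558],
       [  0.    ,   0.    ,   1.    ]]), 'k1': -0.05125586967040792, 'T_tool_cam': array([[-0.0013, -0.3002,  0.9539, -0.1425],
       [ 1.    ,  0.0002,  0.0014,  0.0008],
       [-0.0006,  0.9539,  0.3002, -0.0758],
       [ 0.    ,  0.    ,  0.    ,  1.    ]])}
```

View pics/scene0.png

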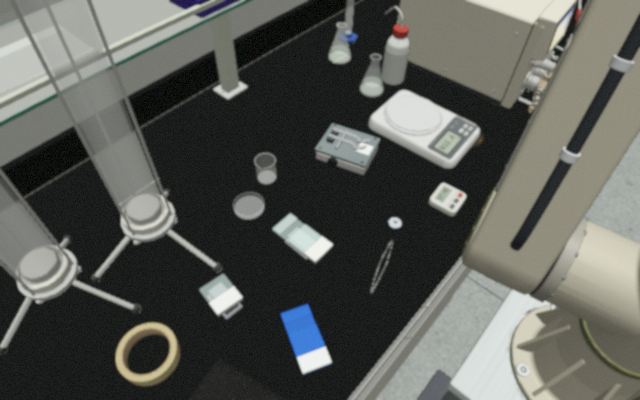

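View pics/top0.png

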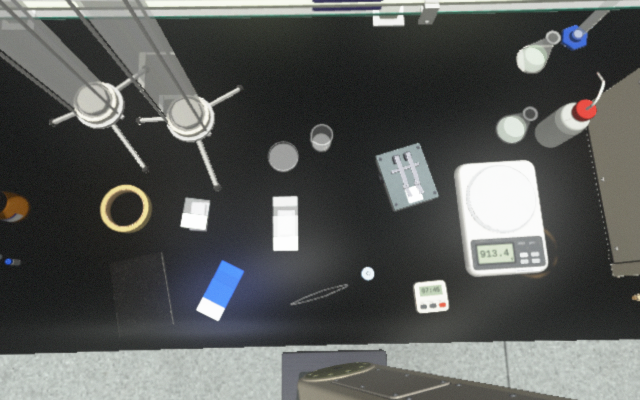

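The top view shows the long slide at about (285,223), the stage at (407,177), the plain plate at (196,214) and the blue look-alike at (220,290). I'll enlarge these areas to measure them.

```bash
python3 - <<'E'
import cv2
im=cv2.imread("pics/top0.png")
a=im[185:260,260:312];cv2.imwrite("pics/z1.png",cv2.resize(a,None,fx=8,fy=8,interpolation=cv2.INTER_CUBIC)[:600])
a=im[138:213,370:445];cv2.imwrite("pics/z2.png",cv2.resize(a,None,fx=8,fy=8,interpolation=cv2.INTER_CUBIC))
E
```

```text
(no output)
```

View pics/z1.png

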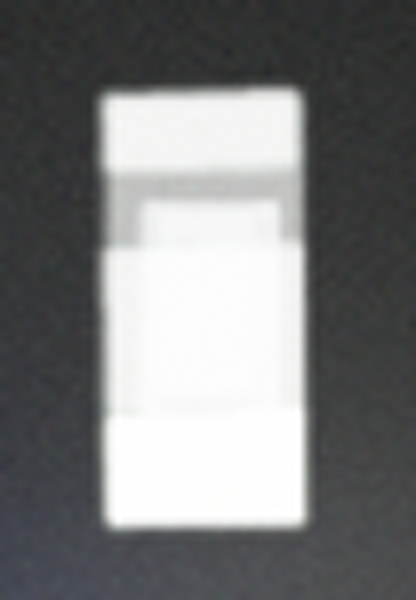

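View pics/z2.png

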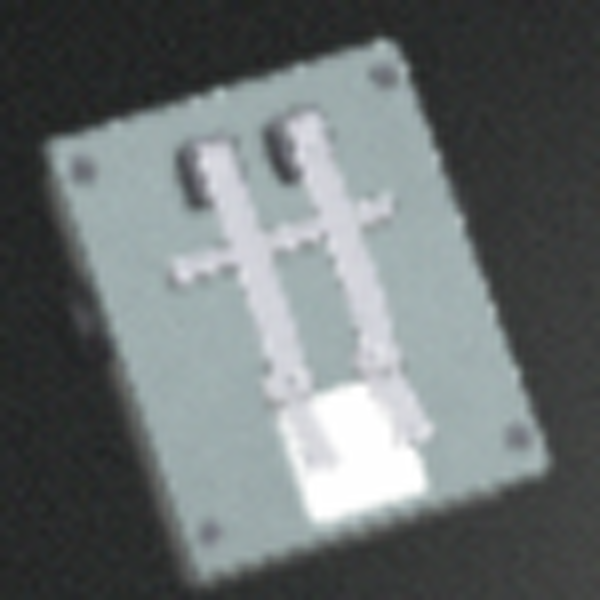

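```bash
cat > h.py <<'E'
from workcell import env
import cv2,numpy as np
from scipy.optimize import least_squares
from scipy.spatial.transform import Rotation as R
np.set_printoptions(precision=4,suppress=True)
def cam(n,st=None):
    m=env.camera_model(n)
    if n=="wrist":
        T=np.eye(4);T[:3,:3]=Rq(st['orientation']).as_matrix();T[:3,3]=st['tcp_pos']
        m["camera_from_world"]=np.linalg.inv(T@m["T_tool_cam"])
    return m
def Rq(q): return R.from_quat(np.roll(q,-1))
def proj(m,P):
    P=np.atleast_2d(P).astype(float);T=m["camera_from_world"];K=m["camera_matrix"]
    c=P@T[:3,:3].T+T[:3,3];s=c[:,:2]/c[:,2:];s=s*(1+m["k1"]*(s**2).sum(1,keepdims=True))
    return s@K[:2,:2].T+K[:2,2]
def back(m,uv,z):
    T=m["camera_from_world"];C=-T[:3,:3].T@T[:3,3]
    p=cv2.undistortPoints(np.array(uv,float).reshape(-1,1,2),m["camera_matrix"],np.array([m["k1"],0,0,0.]))[:,0]
    d=np.c_[p,np.ones(len(p))]@T[:3,:3]
    return C+d*((z-C[2])/d[:,2])[:,None]
def fit(P,L):  # world xy pts, local xy -> yaw,origin,resid
    f=lambda v:(L@np.array([[np.cos(v[2]),np.sin(v[2])],[-np.sin(v[2]),np.cos(v[2])]])+v[:2]-P).ravel()
    r=least_squares(f,[*P.mean(0),0]);return r.x,r.fun.reshape(-1,2)
E
python3 - <<'E'
from h import *
m=cam("top")
off=lambda a,o:(np.array(a)+.5)/8-.5+np.array(o)
s=off([(101,91),(302,91),(307,526),(104,526)],(260,185))
P=back(m,s,.036);print(P);L=np.array([[55,25],[55,-25],[-55,-25],[-55,25]])/1e3
v,r=fit(P[:,:2],L);print("slide",v,np.degrees(v[2]),r*1e3)
s=off([(45,143),(397,40),(550,465),(195,585)],(370,138))
P=back(m,s,.04);print(P);L=np.array([[60,48],[60,-48],[-60,-48],[-60,48]])/1e3
v,r=fit(P[:,:2],L);print("stage",v,np.degrees(v[2]),r*1e3)
st=env.get_state();print(Rq(st['orientation']).as_matrix())
E
```

```text
[[0.5589 0.1522 0.036 ]
 [0.5577 0.1009 0.036 ]
 [0.4469 0.1016 0.036 ]
 [0.4481 0.1523 0.036 ]]
slide [ 0.5029  0.1268 -0.0069] -0.39624879542670216 [[-0.7962 -0.8149]
 [-0.0239  0.462 ]
 [ 0.8199  0.534 ]
 [ 0.0002 -0.181 ]]
[[ 0.6388 -0.0616  0.04  ]
 [ 0.6644 -0.1542  0.04  ]
 [ 0.5512 -0.186   0.04  ]
 [ 0.5223 -0.0942  0.04  ]]
stage [ 0.5942 -0.124   0.2789] 15.980208928201307 [[-0.1322  0.2791]
 [ 0.6873  0.5754]
 [-1.5359 -0.6479]
 [ 0.9808 -0.2065]]
[[-0.0003  0.2944 -0.9557]
 [ 0.0016 -0.9557 -0.2944]
 [-1.     -0.0016 -0.0002]]
```

```bash
cat >> h.py <<'E'
def Rpsi(psi):  # deg; tool down, tool z=-(cos,sin)
    c,s=np.cos(np.radians(psi)),np.sin(np.radians(psi))
    return np.array([[0,s,-c],[0,-c,-s],[-1,0,0]])
def rows(wps,p,Rm,f,dec=1):
    """wps: list of (xyz,psi); returns rounded rows, chained"""
    out=[]
    for xyz,psi in wps:
        t=np.round(Rm.T@(np.array(xyz)-p)*100,dec); w=np.round(np.degrees(R.from_matrix(Rm.T@Rpsi(psi)).as_rotvec()),1)
        out.append([*t.tolist(),*w.tolist(),f]); p=p+Rm@t/100; Rm=Rm@R.from_rotvec(np.radians(w)).as_matrix()
    for i in range(0,len(out),5): print("[["+", ".join(str(o) for o in out[i:i+5]).replace(".0,",",")+"]]")
    return p,Rm
def cur():
    s=env.get_state(); return s['tcp_pos'],Rq(s['orientation']).as_matrix()
E
python3 - <<'E'
from h import *
p,Rm=cur(); w=[]
for i in range(1,26):
    t=i/25; a=np.radians(-72.88+(15.4+72.88)*t); r=.5745+(.479-.5745)*t
    w.append(([r*np.cos(a),r*np.sin(a),.231+(.16-.231)*t],17.1+162.5*t))
print(rows(w,p,Rm,1))
E
```

```text
[[[0.2, -0.5, -3.5, -6.5, -0, 0.1, 1], [0.3, -0.3, -3.5, -6.5, -0, -0, 1], [0.3, -0.1, -3.5, -6.5, -0, -0, 1], [0.3, 0, -3.5, -6.5, -0, -0, 1], [0.3, 0.3, -3.4, -6.5, -0, -0, 1]]]
[[[0.3, 0.4, -3.5, -6.5, -0, -0, 1], [0.2, 0.5, -3.3, -6.5, -0, -0, 1], [0.3, 0.8, -3.3, -6.5, -0, -0, 1], [0.3, 0.9, -3.3, -6.5, -0, -0, 1], [0.3, 1, -3.1, -6.5, -0, -0, 1]]]
[[[0.3, 1.2, -3.1, -6.5, 0, -0, 1], [0.3, 1.4, -3, -6.5, 0, -0, 1], [0.3, 1.5, -2.9, -6.5, 0, -0, 1], [0.2, 1.6, -2.9, -6.5, 0, -0, 1], [0.3, 1.7, -2.7, -6.5, 0, -0, 1]]]
[[[0.3, 1.9, -2.5, -6.5, 0, -0, 1], [0.3, 2, -2.5, -6.5, 0, -0, 1], [0.3, 2.1, -2.4, -6.5, 0, -0, 1], [0.3, 2.2, -2.2, -6.5, 0, -0, 1], [0.2, 2.3, -2.1, -6.5, 0, -0, 1]]]
[[[0.3, 2.4, -1.9, -6.5, 0, -0, 1], [0.3, 2.4, -1.9, -6.5, 0, -0, 1], [0.3, 2.6, -1.6, -6.5, 0, -0, 1], [0.3, 2.5, -1.6, -6.5, 0, -0, 1], [0.3, 2.7, -1.4, -6.5, 0, 0, 1]]]
(array([0.4616, 0.1273, 0.1596]), array([[ 0.0004,  0.0066,  1.    ],
       [-0.    ,  1.    , -0.0066],
       [-1.    , -0.    ,  0.0004]]))
```

>>> {"method": "drive_tool", "body": {
  "plan": [
    [[0.2, -0.5, -3.5, -6.5, 0, 0.1, 1], [0.3, -0.3, -3.5, -6.5, 0, 0, 1], [0.3, -0.1, -3.5, -6.5, 0, 0, 1], [0.3, 0, -3.5, -6.5, 0, 0, 1], [0.3, 0.3, -3.4, -6.5, 0, 0, 1]]
  ]
}}

```text
clock: 0.52
tcp_pos: [0.3179, -0.4562, 0.2166]
orientation: [-0.299, -0.641, -0.298, 0.641]
wrist_force: [0.4, -0.8, -0.1]
finger_gap: 0.0855
```

>>> {"method": "drive_tool", "body": {
  "plan": [
    [[0.3, 0.4, -3.5, -6.5, 0, 0, 1], [0.2, 0.5, -3.3, -6.5, 0, 0, 1], [0.3, 0.8, -3.3, -6.5, 0, 0, 1], [0.3, 0.9, -3.3, -6.5, 0, 0, 1], [0.3, 1, -3.1, -6.5, 0, 0, 1]]
  ]
}}

```text
clock: 0.93
tcp_pos: [0.426, -0.3264, 0.2025]
orientation: [-0.466, -0.532, -0.466, 0.532]
wrist_force: [0.1, -0.1, -0.3]
finger_gap: 0.0855
```

>>> {"method": "drive_tool", "body": {
  "plan": [
    [[0.3, 1.2, -3.1, -6.5, 0, 0, 1], [0.3, 1.4, -3, -6.5, 0, 0, 1], [0.3, 1.5, -2.9, -6.5, 0, 0, 1], [0.2, 1.6, -2.9, -6.5, 0, 0, 1], [0.3, 1.7, -2.7, -6.5, 0, 0, 1]]
  ]
}}

```text
clock: 1.35
tcp_pos: [0.4862, -0.1747, 0.1884]
orientation: [0.597, 0.38, 0.596, -0.381]
wrist_force: [1.2, 0.4, 1.0]
finger_gap: 0.0854
```

>>> {"method": "drive_tool", "body": {
  "plan": [
    [[0.3, 1.9, -2.5, -6.5, 0, 0, 1], [0.3, 2, -2.5, -6.5, 0, 0, 1], [0.3, 2.1, -2.4, -6.5, 0, 0, 1], [0.3, 2.2, -2.2, -6.5, 0, 0, 1], [0.2, 2.3, -2.1, -6.5, 0, 0, 1]]
  ]
}}

```text
clock: 1.77
tcp_pos: [0.4974, -0.0184, 0.1739]
orientation: [0.679, 0.198, 0.679, -0.199]
wrist_force: [0.1, 0.3, -0.9]
finger_gap: 0.0856
```

>>> {"method": "drive_tool", "body": {
  "plan": [
    [[0.3, 2.4, -1.9, -6.5, 0, 0, 1], [0.3, 2.4, -1.9, -6.5, 0, 0, 1], [0.3, 2.6, -1.6, -6.5, 0, 0, 1], [0.3, 2.5, -1.6, -6.5, 0, 0, 1], [0.3, 2.7, -1.4, -6.5, 0, 0, 1]]
  ]
}}

```text
clock: 2.18
tcp_pos: [0.4611, 0.1281, 0.1589]
orientation: [0.707, -0.0, 0.707, -0.001]
wrist_force: [0.4, -0.5, 0.5]
finger_gap: 0.0853
```

```bash
python3 - <<'E'
from h import *
s=env.get_state();print(s['clock'],s['tcp_pos'],s['joint_pos'],s['wrist_force'])
print(Rq(s['orientation']).as_matrix())
im=env.read_camera("wrist");cv2.imwrite("pics/w1.png",im[:,:,::-1])
m=cam("wrist",s)
v=[.5029,.1268,-.0069];c,t=np.cos(v[2]),np.sin(v[2])
for L in [(.055,.025),(.055,-.025),(-.055,-.025),(-.055,.025)]:
    print(proj(m,[v[0]+c*L[0]-t*L[1],v[1]+t*L[0]+c*L[1],.036]))
E
```

```text
2.1833 [0.4611 0.1281 0.1589] [ 0.1041  0.1646 -0.3292  1.077  -0.0018  0.1051] [ 0.4436 -0.529   0.5285]
[[ 0.0002  0.001   1.    ]
 [-0.0018  1.     -0.001 ]
 [-1.     -0.0018  0.0002]]
[[339.8413 286.8283]]
[[289.8053 286.461 ]]
[[287.4644 179.1432]]
[[343.7928 179.5437]]
```

View pics/w1.png

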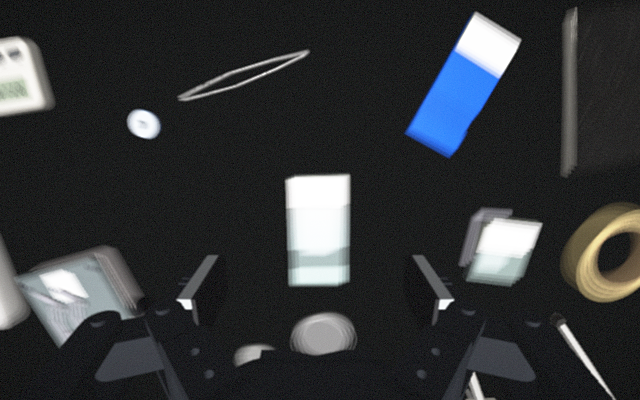

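>>> {"method": "drive_tool", "body": {
  "plan": [
    [[0, 0, 0, 0, 0, 0, 1], [0, 0, 0, 0, 0, 0, 1], [0, 0, 0, 0, 0, 0, 1], [0, 0, 0, 0, 0, 0, 1], [0, 0, 0, 0, 0, 0, 1]]
  ]
}}

```text
clock: 2.65
tcp_pos: [0.4622, 0.1258, 0.1594]
orientation: [0.707, 0.002, 0.707, -0.004]
wrist_force: [-0.2, -0.2, 0.3]
finger_gap: 0.0855
```

```bash
python3 - <<'E'
from h import *
s=env.get_state();print(s['clock'],s['tcp_pos'],s['wrist_force'])
print(Rq(s['orientation']).as_matrix())
im=env.read_camera("wrist");cv2.imwrite("pics/w2.png",im[:,:,::-1])
cv2.imwrite("pics/w2z.png",cv2.resize(im[160:310,260:380,::-1],None,fx=4,fy=4,interpolation=cv2.INTER_CUBIC))
m=cam("wrist",s)
v=[.5029,.1268,-.0069];c,t=np.cos(v[2]),np.sin(v[2])
for L in [(.055,.025),(.055,-.025),(-.055,-.025),(-.055,.025)]:
    print(proj(m,[v[0]+c*L[0]-t*L[1],v[1]+t*L[0]+c*L[1],.036]))
E
```

```text
2.65 [0.4622 0.1258 0.1594] [-0.1639 -0.1858  0.3409]
[[ 0.0008  0.0089  1.    ]
 [-0.0018  1.     -0.0089]
 [-1.     -0.0018  0.0008]]
[[342.8998 285.2237]]
[[292.8834 285.2111]]
[[289.9494 177.8251]]
[[346.2568 177.7951]]
```

View pics/w2z.png

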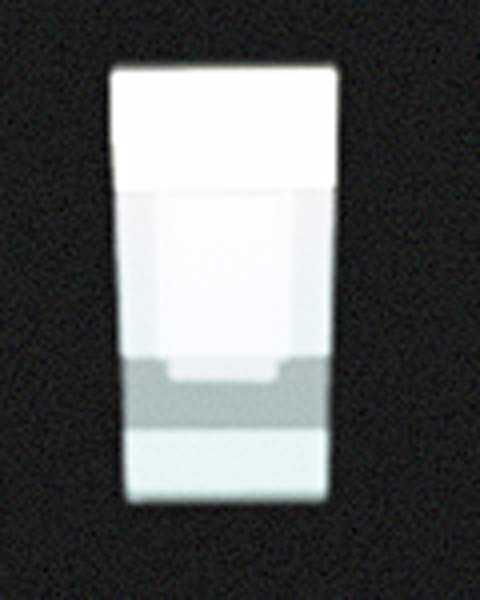

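```bash
python3 - <<'E'
from h import *
s=env.get_state();m=cam("wrist",s)
a=(np.array([(127,497),(327,497),(338,66),(110,68)])+.5)/4-.5+[260,160]
P=back(m,a,.036);L=np.array([[55,-25],[55,25],[-55,25],[-55,-25]])/1e3
v,r=fit(P[:,:2],L);print(v,np.degrees(v[2]),r*1e3)
# average with top
v=(v+np.array([.5029,.1268,-.0069]))/2;print(v)
g=v[:2]-.041*np.array([np.cos(v[2]),np.sin(v[2])]);print(g)
p,Rm=cur();ps=180+np.degrees(v[2]);x=list(g)
w=[([*x,.159],ps)]+[([*x,z],ps) for z in(.13,.10,.07,.04,.03,.02,.012)]+[([*x,.012],ps)]*2
print(rows(w,p,Rm,1,2))
E
```

```text
[ 0.5014  0.125  -0.0009] -0.04923093068822406 [[ 0.2627 -0.0684]
 [-0.0153  0.0324]
 [-0.0637 -0.2554]
 [-0.1838  0.2914]]
[ 0.5022  0.1259 -0.0039]
[0.4612 0.1261]
[[[0.04, 0.02, -0.1, -0.3, 0, 0.1, 1], [2.9, 0, -0.01, 0, 0, 0, 1], [3, 0, 0, 0, 0, 0, 1], [3, 0, -0, 0, 0, 0, 1], [3, 0, -0, 0, 0, 0, 1]]]
[[[1, 0, -0, 0, 0, 0, 1], [1, 0, -0, 0, 0, 0, 1], [0.8, 0, -0.01, 0, 0, 0, 1], [-0, 0, 0, 0, 0, 0, 1], [-0, 0, 0, 0, 0, 0, 1]]]
(array([0.4611, 0.126 , 0.012 ]), array([[ 0.0008,  0.0036,  1.    ],
       [-0.    ,  1.    , -0.0036],
       [-1.    , -0.    ,  0.0008]]))
```

>>> {"method": "drive_tool", "body": {
  "plan": [
    [[0, 0, -0.1, -0.4, 0, 0.1, 1], [2.9, 0, 0, 0, 0, 0, 1], [3, 0, 0, 0, 0, 0, 1], [3, 0, 0, 0, 0, 0, 1], [3, 0, 0, 0, 0, 0, 1]]
  ]
}}

```text
clock: 3.12
tcp_pos: [0.4612, 0.1264, 0.0395]
orientation: [0.708, 0.0, 0.706, -0.0]
wrist_force: [-0.2, 0.3, -0.9]
finger_gap: 0.0852
```

>>> {"method": "drive_tool", "body": {
  "plan": [
    [[1, 0, 0, 0, 0, 0, 1], [1, 0, 0, 0, 0, 0, 1], [0.8, 0, 0, 0, 0, 0, 1], [0, 0, 0, 0, 0, 0, 1], [0, 0, 0, 0, 0, 0, 1]]
  ]
}}

```text
clock: 3.53
tcp_pos: [0.4608, 0.1265, 0.0123]
orientation: [0.707, 0.0, 0.707, -0.0]
wrist_force: [0.4, 0.6, 0.8]
finger_gap: 0.0852
```

```bash
python3 - <<'E'
from h import *
s=env.get_state();print(s['clock'],s['tcp_pos'],s['wrist_force'])
print(Rq(s['orientation']).as_matrix())
im=env.read_camera("wrist");cv2.imwrite("pics/w3.png",im[:,:,::-1])
E
```

```text
3.5333 [0.4608 0.1265 0.0123] [0.3627 0.644  0.7831]
[[ 0.0001  0.      1.    ]
 [-0.      1.     -0.    ]
 [-1.     -0.      0.0001]]
```

View pics/w3.png

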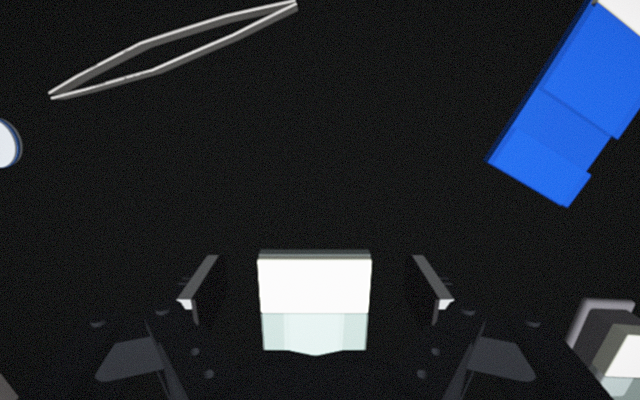

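>>> {"method": "drive_tool", "body": {
  "plan": [
    [[0.4, 0, 0, 0, 0, 0, 1], [0, 0, 0, 0, 0, 0, 0.5], [0, 0, 0, 0, 0, 0, 0.4], [0, 0, 0, 0, 0, 0, 0.3], [0, 0, 0, 0, 0, 0, 0.3]]
  ],
  "squeeze": 50
}}

```text
clock: 4.0
tcp_pos: [0.4611, 0.1268, 0.0089]
orientation: [0.708, -0.0, 0.707, 0.0]
wrist_force: [-2.0, -0.4, 3.9]
finger_gap: 0.049
```

>>> {"method": "drive_tool", "body": {
  "plan": [
    [[0, 0, 0, 0, 0, 0, 0.3], [0, 0, 0, 0, 0, 0, 0.3], [0, 0, 0, 0, 0, 0, 0.3], [0, 0, 0, 0, 0, 0, 0.3], [0, 0, 0, 0, 0, 0, 0.3]]
  ]
}}

```text
clock: 4.42
tcp_pos: [0.4611, 0.1268, 0.0088]
orientation: [0.708, -0.0, 0.707, 0.0]
wrist_force: [-2.2, 0.3, 5.7]
finger_gap: 0.0493
```

```bash
python3 - <<'E'
from h import *
s=env.get_state();print(s['clock'],s['tcp_pos'],s['wrist_force'],s['finger_gap'],s['orientation'])
im=env.read_camera("wrist");cv2.imwrite("pics/w4.png",im[:,:,::-1])
E
```

```text
4.4167 [0.4611 0.1268 0.0088] [-2.2224  0.2555  5.7154] 0.049293867142243715 [ 0.7076 -0.0002  0.7067  0.0001]
```

View pics/w4.png

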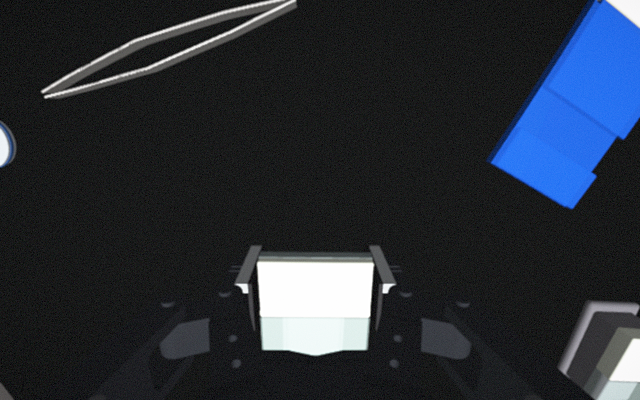

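>>> {"method": "drive_tool", "body": {
  "plan": [
    [[-0.5, 0, 0, 0, 0, 0, 0.3], [-1, 0, 0, 0, 0, 0, 0.3], [-2, 0, 0, 0, 0, 0, 0.3], [-2.5, 0, 0, 0, 0, 0, 0.3], [-3, 0, 0, 0, 0, 0, 0.3]]
  ]
}}

```text
clock: 4.88
tcp_pos: [0.4591, 0.1266, 0.098]
orientation: [0.706, -0.0, 0.708, 0.0]
wrist_force: [1.5, -0.7, -0.9]
finger_gap: 0.0495
```

```bash
python3 - <<'E'
from h import *
s=env.get_state();print(s['clock'],s['tcp_pos'],s['wrist_force'],s['ft_torque'],s['finger_gap'])
im=env.read_camera("wrist");cv2.imwrite("pics/w5.png",im[:,:,::-1])
im=cv2.imread("pics/scene0.png");cv2.imwrite("pics/z3.png",cv2.resize(im[115:180,305:390],None,fx=9,fy=9,interpolation=cv2.INTER_CUBIC))
m=cam("scene");v=[.5942,-.124,.2789];c,t=np.cos(v[2]),np.sin(v[2])
for L in [(.06,.048),(.06,-.048),(-.06,-.048),(-.06,.048)]:
    q=proj(m,[v[0]+c*L[0]-t*L[1],v[1]+t*L[0]+c*L[1],.04]);print(L,(q-[305,115]+.5)*9-.5)
E
```

```text
4.8833 [0.4591 0.1266 0.098 ] [ 1.4619 -0.6655 -0.861 ] [0.0334 0.037  0.0396] 0.049492171171302515
(0.06, 0.048) [[ 88.5417 307.1259]]
(0.06, -0.048) [[248.303   74.9938]]
(-0.06, -0.048) [[682.0701 217.8929]]
(-0.06, 0.048) [[543.184  466.0197]]
```

View pics/w5.png

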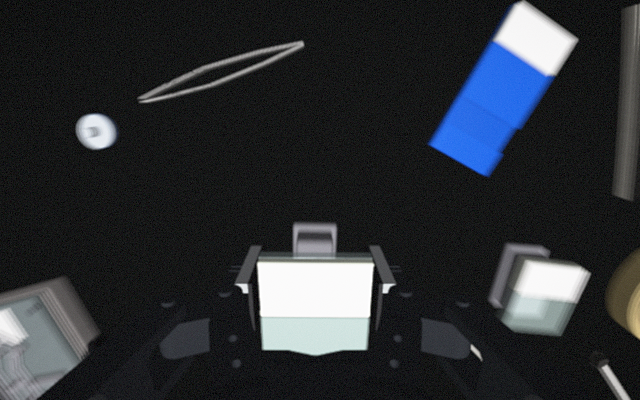

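View pics/z3.png

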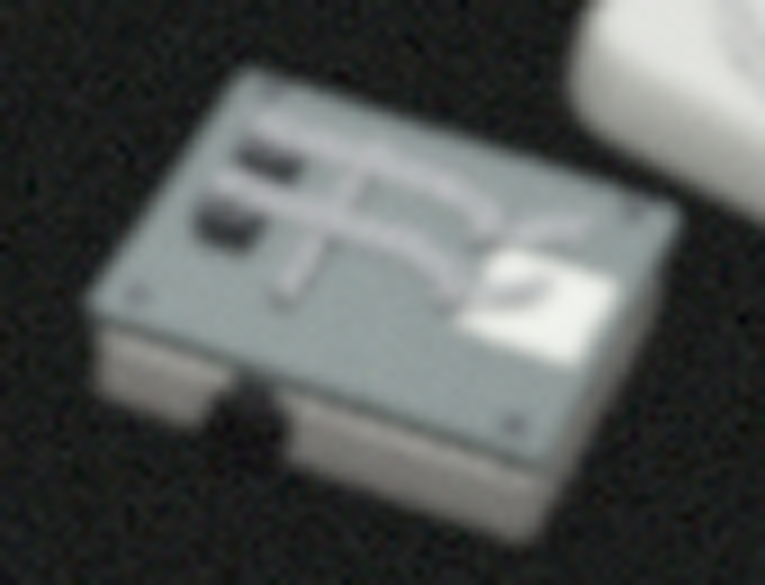

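```bash
python3 - <<'E'
from h import *
mt,ms=cam("top"),cam("scene")
L=np.array([[60,48],[60,-48],[-60,-48],[-60,48]])/1e3
ot=(np.array([(45,143),(397,40),(550,465),(195,585)])+.5)/8-.5+[370,138]
os_=(np.array([(85,303),(245,66),(685,212),(545,468)])+.5)/9-.5+[305,115]
def W(v):
    c,t=np.cos(v[2]),np.sin(v[2]);return np.c_[L@np.array([[c,t],[-t,c]])+v[:2],np.full(4,.04)]
f=lambda v:np.r_[(proj(mt,W(v))-ot).ravel(),(proj(ms,W(v))-os_).ravel()]
for nm,sl in(("top",slice(0,8)),("scene",slice(8,16)),("both",slice(0,16))):
    r=least_squares(lambda v:f(v)[sl],[.594,-.124,.279]);print(nm,r.x,np.degrees(r.x[2]),r.fun.reshape(-1,2).round(1).tolist())
v=r.x
# pre pose: TCP stage-local x: slide centre offset .0405; lead end = tcp+.0955. want lead 45 mm before front: lead x=-.105
c,t=np.cos(v[2]),np.sin(v[2]);d=np.array([c,t])
pre=v[:2]+(-.105-.0955)*d;print(pre)
p,Rm=cur();a0=np.degrees(np.arctan2(-Rm[1,2],-Rm[0,2]))%360;a1=180+np.degrees(v[2]);print(a0,a1)
w=[]
for i in range(1,11):
    u=min(1,i/9);w.append(([*(p[:2]+(pre-p[:2])*u),p[2]],a0+(a1-a0)*u))
print(rows(w,p,Rm,.3,1))
E
```

```text
top [ 0.5942 -0.124   0.2789] 15.98045125277936 [[-0.1, 0.1], [-0.3, -0.3], [0.4, 0.7], [0.1, -0.5]]
scene [ 0.5951 -0.125   0.2797] 16.02577815236935 [[0.4, 0.0], [0.3, 0.6], [-0.4, 0.2], [-0.3, -0.7]]
both [ 0.5945 -0.1243  0.2792] 15.99717456348818 [[-0.0, -0.1], [-0.2, -0.5], [0.5, 0.6], [0.2, -0.6], [0.4, 0.3], [0.3, 0.9], [-0.4, 0.5], [-0.2, -0.4]]
[ 0.4018 -0.1795]
180.03420188053616 195.9971745634882
[[[-0, -3.4, -0.7, -1.8, 0.4, -0, 0.3], [-0, -3.4, -0.8, -1.7, -0, -0, 0.3], [-0, -3.3, -0.9, -1.8, -0, -0, 0.3], [-0, -3.4, -1, -1.8, -0, -0, 0.3], [-0, -3.3, -1.1, -1.8, -0, -0, 0.3]]]
[[[-0, -3.2, -1.2, -1.7, -0, -0, 0.3], [-0, -3.3, -1.3, -1.8, -0, -0, 0.3], [-0, -3.1, -1.4, -1.8, -0, -0, 0.3], [-0, -3.2, -1.5, -1.8, -0, -0, 0.3], [-0, 0, 0, 0, -0, -0, 0.3]]]
(array([ 0.4014, -0.1798,  0.1041]), array([[-0.0005, -0.2762,  0.9611],
       [ 0.0006,  0.9611,  0.2762],
       [-1.    ,  0.0007, -0.0004]]))
```

>>> {"method": "drive_tool", "body": {
  "plan": [
    [[0, -3.4, -0.7, -1.8, 0, 0, 0.3], [0, -3.4, -0.8, -1.7, 0, 0, 0.3], [0, -3.3, -0.9, -1.8, 0, 0, 0.3], [0, -3.4, -1, -1.8, 0, 0, 0.3], [0, -3.3, -1.1, -1.8, 0, 0, 0.3]]
  ]
}}

```text
clock: 5.35
tcp_pos: [0.4256, -0.0451, 0.0983]
orientation: [0.705, -0.056, 0.705, 0.056]
wrist_force: [0.2, 0.5, -1.6]
finger_gap: 0.0492
```

>>> {"method": "drive_tool", "body": {
  "plan": [
    [[0, -3.2, -1.2, -1.7, 0, 0, 0.3], [0, -3.3, -1.3, -1.8, 0, 0, 0.3], [0, -3.1, -1.4, -1.8, 0, 0, 0.3], [0, -3.2, -1.5, -1.8, 0, 0, 0.3], [0, 0, 0, 0, 0, 0, 0.3]]
  ]
}}

```text
clock: 5.77
tcp_pos: [0.399, -0.1859, 0.0987]
orientation: [0.701, -0.098, 0.7, 0.095]
wrist_force: [0.7, 0.4, -1.1]
finger_gap: 0.049
```

>>> {"method": "drive_tool", "body": {
  "plan": [
    [[0, 0, 0, 0, 0, 0, 0.3], [0, 0, 0, 0, 0, 0, 0.3], [0, 0, 0, 0, 0, 0, 0.3], [0, 0, 0, 0, 0, 0, 0.3], [0, 0, 0, 0, 0, 0, 0.3]]
  ]
}}

```text
clock: 6.18
tcp_pos: [0.3992, -0.179, 0.0982]
orientation: [0.7, -0.099, 0.7, 0.099]
wrist_force: [-0.7, 0.1, -0.6]
finger_gap: 0.0486
```

```bash
python3 - <<'E'
from h import *
s=env.get_state();print(s['clock'],s['tcp_pos'],s['wrist_force'],s['ft_torque'],s['finger_gap']);print(Rq(s['orientation']).as_matrix())
im=env.read_camera("wrist");cv2.imwrite("pics/w6.png",im[:,:,::-1])
im=env.read_camera("top");cv2.imwrite("pics/t6.png",cv2.resize(im[130:300,340:500,::-1],None,fx=3.5,fy=3.5,interpolation=cv2.INTER_CUBIC));cv2.imwrite("pics/t6r.png",im[:,:,::-1])
E
```

```text
6.1833 [ 0.3992 -0.179   0.0982] [-0.7004  0.1316 -0.5632] [-0.02    0.0302  0.0145] 0.04859135430734316
[[ 0.0004 -0.278   0.9606]
 [ 0.0003  0.9606  0.278 ]
 [-1.      0.0002  0.0005]]
```

View pics/w6.png

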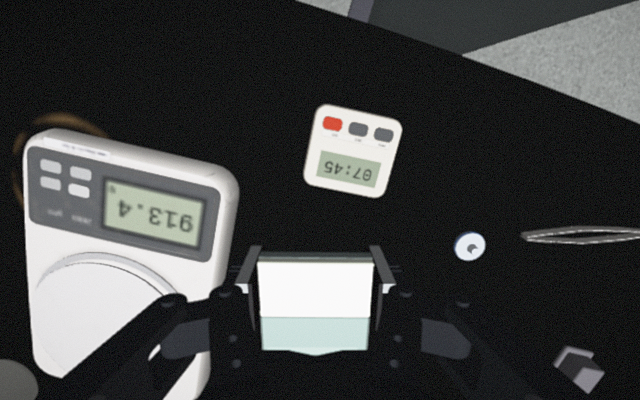

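View pics/t6.png

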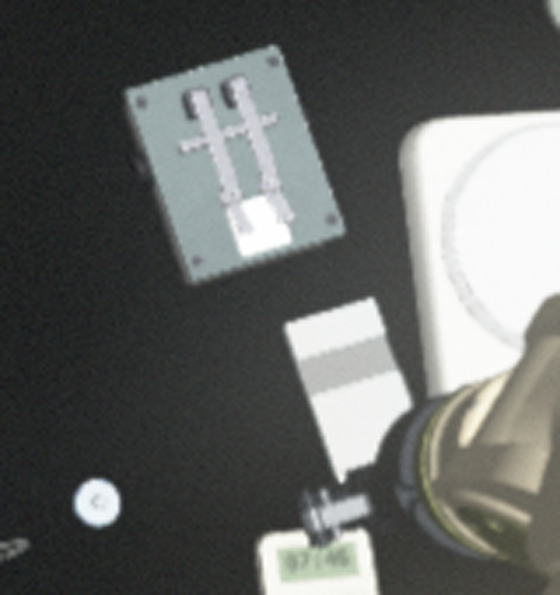

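```bash
python3 - <<'E'
from h import *
m=cam("top");p,Rm=cur();a=np.degrees(np.arctan2(-Rm[1,2],-Rm[0,2]))%360
o=lambda q:(np.array(q,float)+.5)/3.5-.5+[340,130]
zt=p[2]-.0088+.036;print("ztop",zt)
P=back(m,o([(285,324),(375,298),(340,480),(412,405)]),zt);print(P)
print("tool coords", (P-p)@Rm)
for i,j in((0,2),(1,3)): d=P[i]-P[j];print("edge yaw",np.degrees(np.arctan2(d[1],d[0])))
d=P[0]-P[1];print(np.linalg.norm(d),np.degrees(np.arctan2(-d[0],d[1])), "tool psi",a-180)
v=np.array([.5945,-.1243,.2792]);c,t=np.cos(v[2]),np.sin(v[2]);M=np.array([[c,-t],[t,c]])
for z in(0,.03,.05): print("scale stage-local",z,(back(m,[(455,170),(460,165),(464,235),(468,272)],z)[:,:2]-v[:2])@M)
print("slide local",(P[:,:2]-v[:2])@M)
E
```

```text
ztop 0.12551150632964916
[[ 0.4859 -0.1282  0.1255]
 [ 0.4987 -0.1766  0.1255]
 [ 0.4039 -0.1513  0.1255]
 [ 0.4419 -0.1916  0.1255]]
tool coords [[-0.0271  0.025   0.0975]
 [-0.0271 -0.025   0.0964]
 [-0.0272  0.0256  0.0122]
 [-0.0272 -0.0237  0.0376]]
edge yaw 15.737419605303518
edge yaw 14.811514282691563
0.050045682000065664 14.860563930392567 tool psi 16.11888250959126
scale stage-local 0 [[-0.0122 -0.1127]
 [-0.005  -0.1267]
 [-0.1485 -0.0819]
 [-0.2222 -0.0627]]
scale stage-local 0.03 [[-0.0167 -0.102 ]
 [-0.0097 -0.1156]
 [-0.1491 -0.0721]
 [-0.2208 -0.0535]]
scale stage-local 0.05 [[-0.0197 -0.0949]
 [-0.0128 -0.1083]
 [-0.1495 -0.0656]
 [-0.2198 -0.0473]]
slide local [[-0.1055  0.0262]
 [-0.1065 -0.0239]
 [-0.1907  0.0265]
 [-0.1653 -0.0227]]
```

```bash
cat >> h.py <<'E'
V=np.array([.5945,-.1243,.2792])
def loc(xy): 
    c,t=np.cos(V[2]),np.sin(V[2]);return (np.array(xy)[...,:2]-V[:2])@np.array([[c,-t],[t,c]])
def wor(xy):
    c,t=np.cos(V[2]),np.sin(V[2]);return np.array(xy)@np.array([[c,t],[-t,c]])+V[:2]
def psi(Rm): return np.degrees(np.arctan2(-Rm[1,2],-Rm[0,2]))%360
E
python3 - <<'E'
from h import *
p,Rm=cur();print(p,loc(p),psi(Rm))
w=[([*wor([-.068-.0965,0.]),z],196.) for z in(.098,.07,.045,.030,.0243)]
w[0]=([*wor([-.180,0.]),.098],196.)
print(rows(w,p,Rm,.3,1))
E
```

```text
[ 0.3992 -0.1793  0.0983] [-0.2029  0.0009] 196.11888250959126
[[[0, -0.1, 2.3, 0.1, 0, 0, 0.3], [2.8, 0, 1.5, 0, 0, 0, 0.3], [2.5, 0, 0, 0, 0, 0, 0.3], [1.5, 0, 0, 0, 0, 0, 0.3], [0.6, 0, 0, 0, 0, 0, 0.3]]]
(array([ 0.4361, -0.1697,  0.0243]), array([[ 0.0006, -0.276 ,  0.9612],
       [ 0.0001,  0.9612,  0.276 ],
       [-1.    , -0.0001,  0.0006]]))
```

>>> {"method": "drive_tool", "body": {
  "plan": [
    [[0, -0.1, 2.3, 0.1, 0, 0, 0.3], [2.8, 0, 1.5, 0, 0, 0, 0.3], [2.5, 0, 0, 0, 0, 0, 0.3], [1.5, 0, 0, 0, 0, 0, 0.3], [0.5, 0, 0, 0, 0, 0, 0.3]]
  ]
}}

```text
clock: 6.7
tcp_pos: [0.4344, -0.169, 0.0229]
orientation: [0.699, -0.097, 0.701, 0.099]
wrist_force: [-0.5, -0.2, -1.2]
finger_gap: 0.0493
```

>>> {"method": "drive_tool", "body": {
  "plan": [
    [[0, 0, 0, 0, 0, 0, 0.3], [0, 0, 0, 0, 0, 0, 0.3], [0, 0, 0, 0, 0, 0, 0.3], [0, 0, 0, 0, 0, 0, 0.3], [0, 0, 0, 0, 0, 0, 0.3]]
  ]
}}

```text
clock: 7.12
tcp_pos: [0.4366, -0.1712, 0.0264]
orientation: [0.701, -0.098, 0.699, 0.097]
wrist_force: [0.0, -0.2, -2.1]
finger_gap: 0.0494
```

```bash
python3 - <<'E'
from h import *
s=env.get_state();p,Rm=cur();print(s['clock'],p,loc(p),psi(Rm)-180,s['wrist_force'],s['ft_torque']);print(Rm)
for n in("top","scene","wrist"):
    im=env.read_camera(n)[:,:,::-1];cv2.imwrite(f"pics/{n}7r.png",im)
    if n=="top": cv2.imwrite("pics/top7.png",cv2.resize(im[135:245,365:455],None,fx=5,fy=5,interpolation=cv2.INTER_CUBIC))
    if n=="scene": cv2.imwrite("pics/scene7.png",cv2.resize(im[110:230,300:440],None,fx=5,fy=5,interpolation=cv2.INTER_CUBIC))
E
```

```text
7.1167 [ 0.4366 -0.1712  0.0264] [-0.1647 -0.0016] 15.908195723275156 [ 0.0451 -0.1604 -2.0993] [-0.0017  0.0015  0.048 ]
[[ 0.0025 -0.2741  0.9617]
 [-0.0012  0.9617  0.2741]
 [-1.     -0.0018  0.0021]]
```

View pics/top7.png

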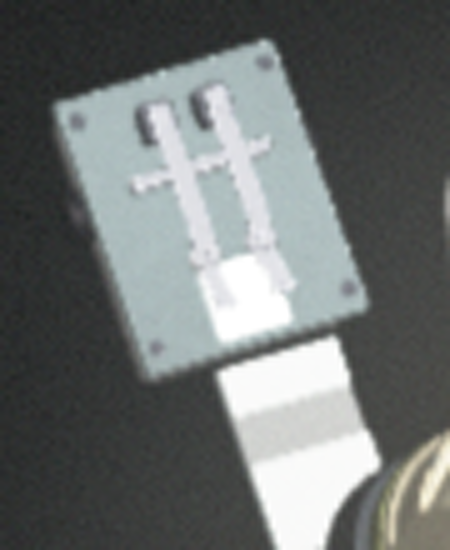

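View pics/scene7.png

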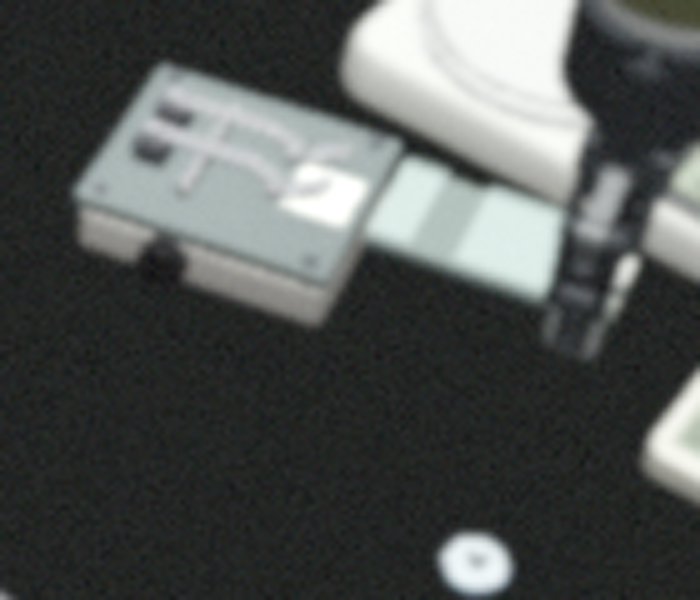

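View pics/wrist7r.png

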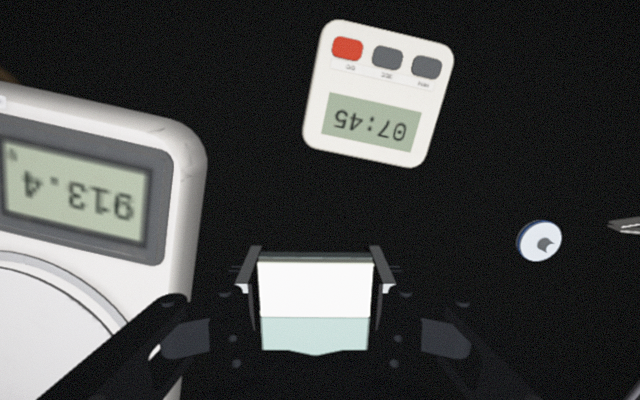

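```bash
python3 - <<'E'
from h import *
s=env.get_state();p,Rm=cur();print(s['clock'],p,loc(p),psi(Rm)-180,s['wrist_force']);print(s['qvel'])
m=cam("top");zt=p[2]+.0272
o=lambda q:(np.array(q,float)+.5)/5-.5+[365,135]
P=back(m,o([(216,373),(333,337),(273,548),(378,455)]),zt)
V[:]=[.5942,-.124,.2789]
print(loc(P))
# stage corners in this zoom
P=back(m,o([(53,102),(270,38),(370,302),(147,381)]),.04);L=np.array([[60,48],[60,-48],[-60,-48],[-60,48]])/1e3
print(fit(P[:,:2],L))
# white mark and clips
print("mark corners",loc(back(m,o([(200,275),(295,322),(222,345)]),.04)),"pivots",loc(back(m,o([(157,105),(214,88)]),.055)),"nose",loc(back(m,o([(204,255),(262,238)]),.046)))
E
```

```text
7.2667 [ 0.4362 -0.1709  0.0259] [-0.165  -0.0012] 15.910388618994261 [ 1.3596  0.0265 -1.3084]
[-0.0022  0.0033 -0.0036 -0.0008 -0.0009  0.0007]
[[-0.0677  0.0238]
 [-0.0677 -0.0258]
 [-0.1404  0.0256]
 [-0.1179 -0.0266]]
(array([ 0.5949, -0.1239,  0.2865]), array([[-0.0008,  0.0008],
       [ 0.0008,  0.    ],
       [-0.0017, -0.0002],
       [ 0.0017, -0.0006]]))
mark corners [[-0.0261  0.0135]
 [-0.056  -0.0169]
 [-0.0562  0.0145]] pivots [[ 0.0437  0.0105]
 [ 0.0436 -0.014 ]] nose [[-0.0196  0.0106]
 [-0.0199 -0.0142]]
```

The top view shows the slide squared up and central: lead corners at local x = −67.7 mm and y = +24/−26 mm, against a clip centreline of about −1.5 mm. It is about 3 mm above the stage top, so next I lower it a little and move it over the front edge.

>>> {"method": "drive_tool", "body": {
  "plan": [
    [[0.2, 0, 0, 0, 0, 0, 0.3], [0, 0, 0.6, 0, 0, 0, 0.3], [0, 0, 0.8, 0, 0, 0, 0.3], [0, 0, 0.6, 0, 0, 0, 0.3], [0, 0, 0, 0, 0, 0, 0.3]]
  ]
}}

```text
clock: 7.68
tcp_pos: [0.457, -0.1652, 0.0235]
orientation: [0.701, -0.099, 0.699, 0.098]
wrist_force: [0.0, -0.8, -1.1]
finger_gap: 0.0493
```

```bash
python3 - <<'E'
from h import *
s=env.get_state();p,Rm=cur();print(s['clock'],p,loc(p),psi(Rm)-180,s['wrist_force'],s['ft_torque'],Rm[2,2])
im=env.read_camera("scene")[:,:,::-1];cv2.imwrite("pics/scene8.png",cv2.resize(im[110:210,300:430],None,fx=6,fy=6,interpolation=cv2.INTER_CUBIC))
E
```

```text
7.6833 [ 0.457  -0.1652  0.0235] [-0.1434 -0.0014] 15.978271057605866 [ 0.0022 -0.7666 -1.1446] [ 0.0242  0.0623 -0.0156] 0.0020348981894427465
```

View pics/scene8.png

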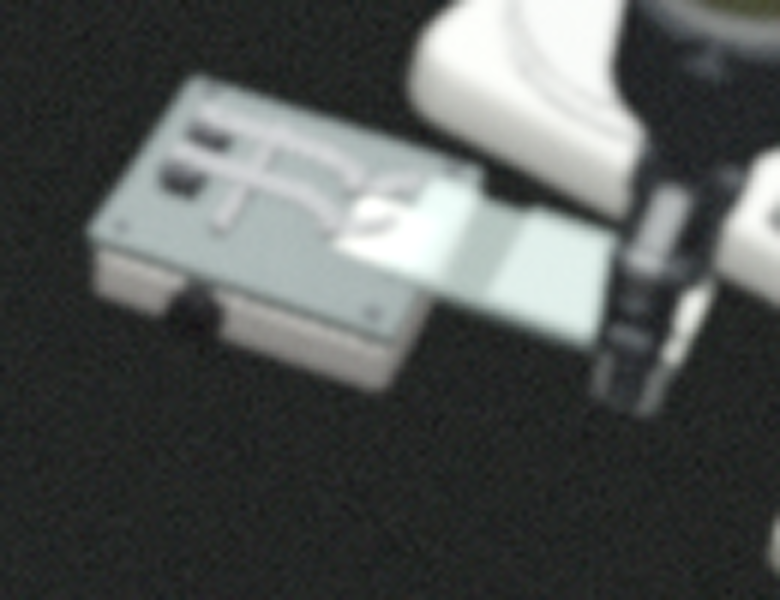

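The slide is now just over the front, not touching, about 0.7 mm above the top, and its lead is at the lip tips. I'll lower it slightly and push in.

>>> {"method": "drive_tool", "body": {
  "plan": [
    [[0.05, 0, 0.4, 0, 0, 0, 0.3], [0, 0, 0.5, 0, 0, 0, 0.3], [0, 0, 0.5, 0, 0, 0, 0.3], [0, 0, 0.5, 0, 0, 0, 0.3], [0, 0, 0.5, 0, 0, 0, 0.3]]
  ]
}}

```text
clock: 8.15
tcp_pos: [0.4747, -0.1587, 0.0222]
orientation: [0.698, -0.098, 0.703, 0.097]
wrist_force: [-14.4, -5.3, 5.8]
finger_gap: 0.0492
```

```bash
python3 - <<'E'
from h import *
s=env.get_state();p,Rm=cur();print(s['clock'],p,loc(p),psi(Rm)-180,s['wrist_force'],s['ft_torque'],Rm[2,2])
for n,sl in(("scene",np.s_[110:210,300:430]),("top",np.s_[135:225,365:455])):
    im=env.read_camera(n)[:,:,::-1];cv2.imwrite(f"pics/{n}9.png",cv2.resize(im[sl],None,fx=6,fy=6,interpolation=cv2.INTER_CUBIC))
E
```

```text
8.15 [ 0.4747 -0.1587  0.0222] [-0.1246 -0.    ] 15.850835641351154 [-14.3689  -5.2648   5.8293] [-0.941   2.4561 -0.0432] -0.007350230184578199
```

View pics/scene9.png

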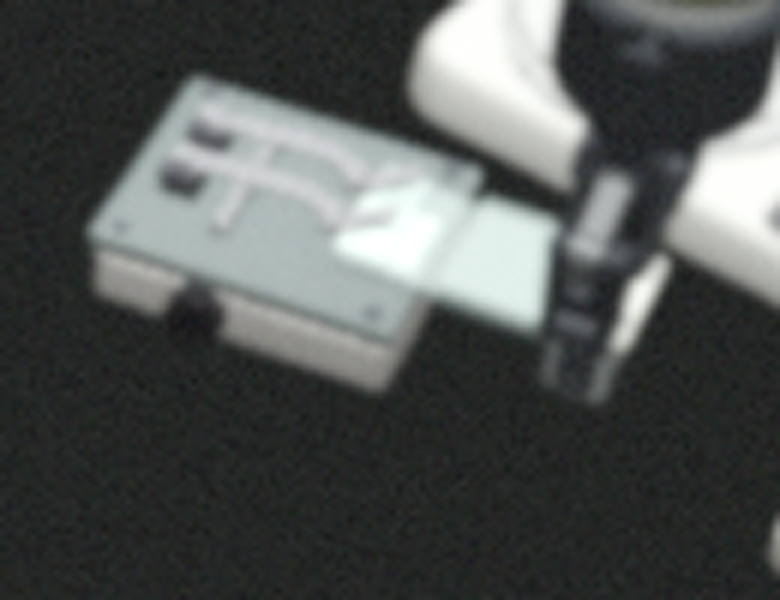

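View pics/top9.png

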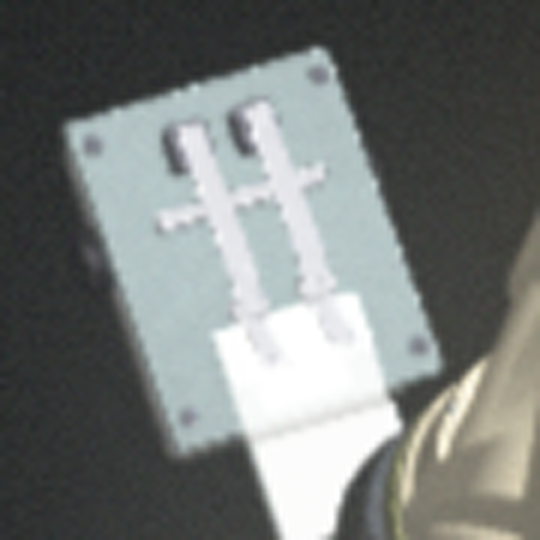

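>>> {"method": "drive_tool", "body": {
  "plan": [
    [[0, 0, 0, 0, 0, 0, 0.3], [0, 0, 0, 0, 0, 0, 0.3], [0, 0, 0.3, 0, 0, 0, 0.3], [0, 0, 0.3, 0, 0, 0, 0.3], [0, 0, 0, 0, 0, 0, 0.3]]
  ]
}}

```text
clock: 8.67
tcp_pos: [0.4792, -0.1569, 0.0222]
orientation: [0.697, -0.097, 0.704, 0.097]
wrist_force: [-13.6, -3.7, 7.9]
finger_gap: 0.0491
```

```bash
python3 - <<'E'
from h import *
s=env.get_state();p,Rm=cur();print(s['clock'],p,loc(p),psi(Rm)-180,s['wrist_force'],s['ft_torque'],Rm[2,2])
E
```

```text
8.6667 [ 0.4792 -0.1569  0.0222] [-0.1198  0.0004] 15.83024943204876 [-13.6397  -3.7283   7.8578] [-0.6536  2.2977  0.0256] -0.009133349828296
```

>>> {"method": "drive_tool", "body": {
  "plan": [
    [[0, -0.1, 0.3, 0, -0.5, 0, 0.3], [0, 0, 0.3, 0, 0, 0, 0.3], [0, 0, 0.3, 0, 0, 0, 0.3], [0, 0, 0.3, 0, 0, 0, 0.3], [0, 0, 0, 0, 0, 0, 0.3]]
  ]
}}

```text
clock: 9.08
tcp_pos: [0.4935, -0.1545, 0.0226]
orientation: [0.702, -0.097, 0.699, 0.098]
wrist_force: [-7.4, -1.9, 4.9]
finger_gap: 0.049
```

```bash
python3 - <<'E'
from h import *
s=env.get_state();p,Rm=cur();print(s['clock'],p,loc(p),psi(Rm)-180,s['wrist_force'],s['ft_torque'],Rm[2,2])
im=env.read_camera("top")[:,:,::-1];cv2.imwrite(f"pics/top10.png",cv2.resize(im[135:225,365:455],None,fx=6,fy=6,interpolation=cv2.INTER_CUBIC))
E
```

```text
9.0833 [ 0.4935 -0.1545  0.0226] [-0.1054 -0.0012] 15.88335849647197 [-7.4197 -1.9054  4.8687] [-0.3656  1.378   0.0358] 0.0042336426935919436
```

View pics/top10.png

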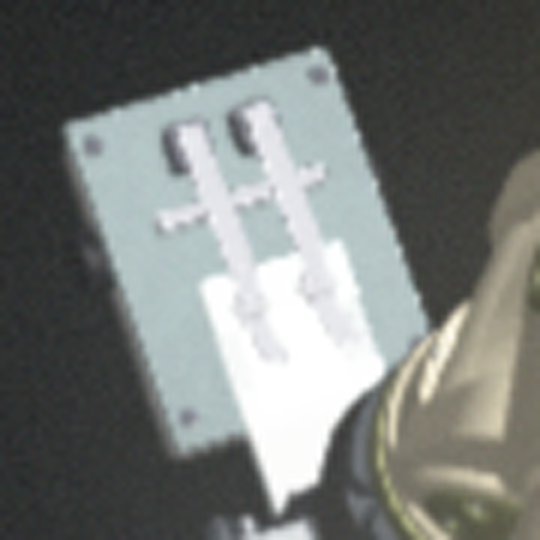

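>>> {"method": "drive_tool", "body": {
  "plan": [
    [[0, 0, 0.3, 0, 0.3, 0, 0.3], [0, 0, 0.3, 0, 0, 0, 0.3], [0, 0, 0.3, 0, 0, 0, 0.3], [0, 0, 0.3, 0, 0, 0, 0.3], [0, 0, 0, 0, 0, 0, 0.3]]
  ]
}}

```text
clock: 9.55
tcp_pos: [0.5065, -0.1513, 0.0229]
orientation: [0.701, -0.098, 0.7, 0.098]
wrist_force: [-5.9, -1.6, 3.5]
finger_gap: 0.0492
```

```bash
python3 - <<'E'
from h import *
s=env.get_state();p,Rm=cur();print(s['clock'],p,loc(p),psi(Rm)-180,s['wrist_force'],s['ft_torque'],Rm[2,2])
for n,sl in(("scene",np.s_[110:210,300:430]),("top",np.s_[135:225,365:455])):
    im=env.read_camera(n)[:,:,::-1];cv2.imwrite(f"pics/{n}11.png",cv2.resize(im[sl],None,fx=6,fy=6,interpolation=cv2.INTER_CUBIC))
E
```

```text
9.55 [ 0.5065 -0.1513  0.0229] [-0.0921 -0.0017] 15.90505115842322 [-5.9309 -1.6321  3.4631] [-0.3266  0.8675  0.0101] 0.0016159136791817352
```

View pics/scene11.png

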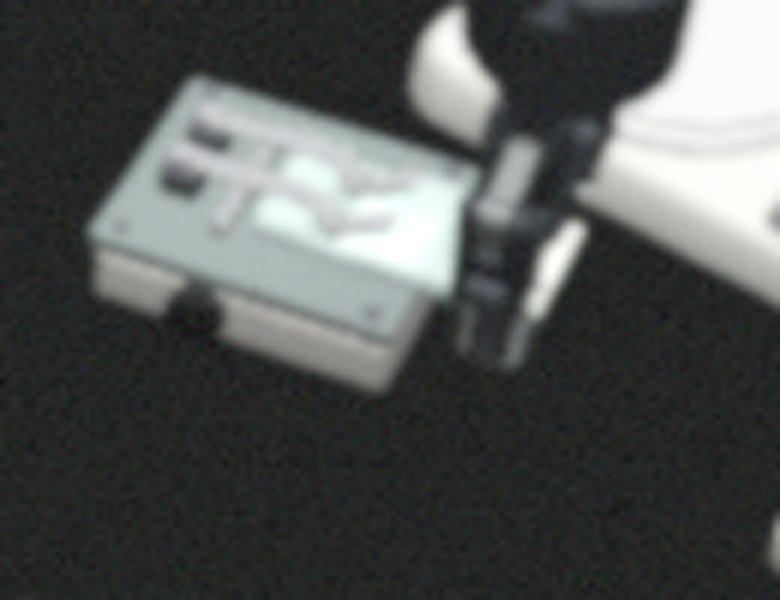

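View pics/top11.png

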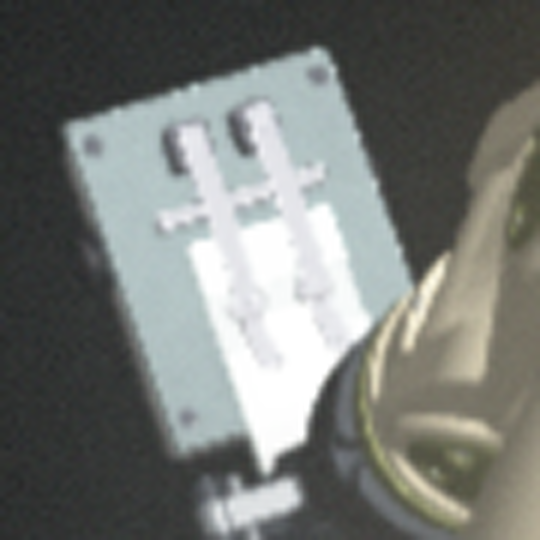

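>>> {"method": "drive_tool", "body": {
  "plan": [
    [[0, 0, 0.2, 0, 0, 0, 0.3], [0, 0, 0.2, 0, 0, 0, 0.3], [0, 0, 0, 0, 0, 0, 0.3], [0, 0, 0, 0, 0, 0, 0.3], [0, 0, 0, 0, 0, 0, 0.3]]
  ]
}}

```text
clock: 10.07
tcp_pos: [0.5096, -0.1503, 0.0229]
orientation: [0.701, -0.098, 0.7, 0.098]
wrist_force: [-7.9, -1.9, 4.8]
finger_gap: 0.0495
```

```bash
python3 - <<'E'
from h import *
s=env.get_state();p,Rm=cur();print(s['clock'],p,loc(p),psi(Rm)-180,s['wrist_force'],s['ft_torque'],Rm[2,2])
for n,sl in(("scene",np.s_[110:175,300:390]),("top",np.s_[135:215,375:455])):
    im=env.read_camera(n)[:,:,::-1];cv2.imwrite(f"pics/{n}12.png",cv2.resize(im[sl],None,fx=7,fy=7,interpolation=cv2.INTER_CUBIC))
E
```

```text
10.0667 [ 0.5096 -0.1503  0.0229] [-0.0888 -0.0016] 15.8860869105755 [-7.9147 -1.9     4.8481] [-0.3984  1.2786 -0.0073] 0.0010178957732906446
```

View pics/scene12.png

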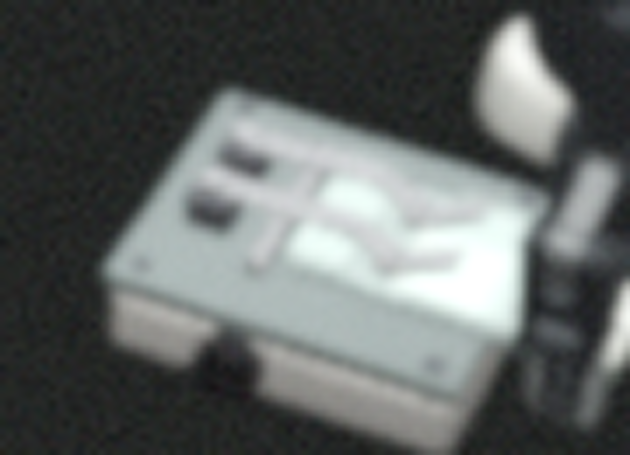

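View pics/top12.png

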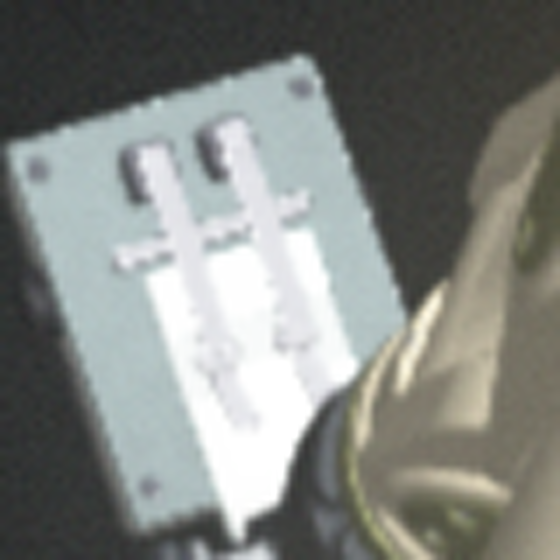

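```bash
python3 - <<'E'
from h import *
m=cam("top");o=lambda q:(np.array(q,float)+.5)/7-.5+[375,135]
print("lead",loc(back(m,o([(148,277),(318,230)]),.05)));print("right edge",loc(back(m,o([(354,352)]),.05)))
print("left low",loc(back(m,o([(237,545)]),.05)))
print("bar lower edge",loc(back(m,o([(120,271),(308,214)]),.05)),"noses",loc(back(m,o([(215,360),(292,336)]),.048)),"front corner",loc(back(m,o([(133,530)]),.04)))
print("pivots",loc(back(m,o([(152,160),(228,137)]),.055)))
E
```

```text
lead [[ 0.0079  0.0229]
 [ 0.0065 -0.0289]]
right edge [[-0.0308 -0.0266]]
left low [[-0.0741  0.0244]]
bar lower edge [[ 0.012   0.0301]
 [ 0.0119 -0.0277]] noses [[-0.0208  0.012 ]
 [-0.0207 -0.0117]] front corner [[-0.0601  0.0493]]
pivots [[ 0.0397  0.0116]
 [ 0.0397 -0.0118]]
```

The noses sit at x = −20.8 mm with the lead at about +7 mm, so they are in the groove and the slide is in the home range. Several edges agree that the slide is turned by about −1° and sits 1–2 mm to −y. I'll trim that before letting go.

>>> {"method": "drive_tool", "body": {
  "plan": [
    [[0, 0.05, 0, -0.5, 0, 0, 0.3], [0, 0, 0, -0.5, 0, 0, 0.3], [0, 0, 0, 0, 0, 0, 0.3], [0, 0, 0, 0, 0, 0, 0.3], [0, 0, 0, 0, 0, 0, 0.3]]
  ]
}}

```text
clock: 10.58
tcp_pos: [0.5103, -0.1506, 0.023]
orientation: [0.7, -0.104, 0.699, 0.103]
wrist_force: [-4.7, -3.7, 2.2]
finger_gap: 0.0488
```

```bash
python3 - <<'E'
from h import *
s=env.get_state();p,Rm=cur();print(s['clock'],p,loc(p),psi(Rm)-180,s['wrist_force'],s['ft_torque'],Rm[2,2])
for n,sl in(("top",np.s_[135:215,375:455]),):
    im=env.read_camera(n)[:,:,::-1];cv2.imwrite(f"pics/{n}13.png",cv2.resize(im[sl],None,fx=7,fy=7,interpolation=cv2.INTER_CUBIC))
E
```

```text
10.5833 [ 0.5103 -0.1506  0.023 ] [-0.0882 -0.002 ] 16.862189956126628 [-4.7384 -3.7374  2.2088] [-0.7128  0.887  -0.0894] 0.0019638261673817214
```

View pics/top13.png

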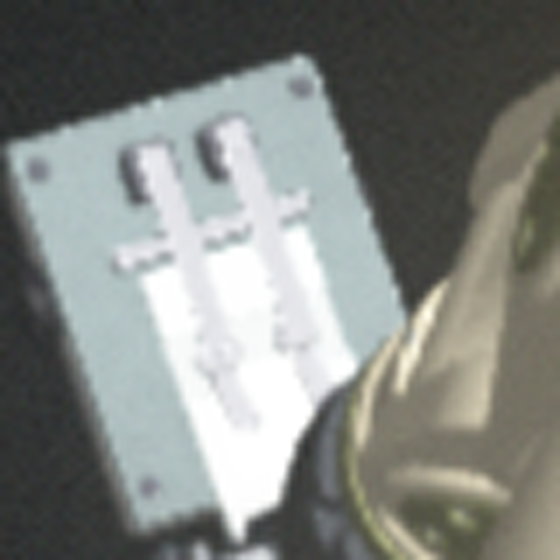

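>>> {"method": "drive_tool", "body": {
  "plan": [
    [[0, 0, 0, 0, 0, 0, 0.7], [0, 0, 0, 0, 0, 0, 0.85], [0, 0, 0, 0, 0, 0, 0.85], [0, 0, 0, 0, 0, 0, 0.85], [0, 0, 0, 0, 0, 0, 0.85]]
  ]
}}

```text
clock: 11.05
tcp_pos: [0.5114, -0.1496, 0.0231]
orientation: [0.701, -0.104, 0.698, 0.104]
wrist_force: [-0.3, -0.3, 0.5]
finger_gap: 0.0724
```

```bash
python3 - <<'E'
from h import *
s=env.get_state();p,Rm=cur();print(s['clock'],p,loc(p),psi(Rm)-180,s['wrist_force'],s['finger_gap'])
im=env.read_camera("wrist")[:,:,::-1];cv2.imwrite("pics/w14.png",im)
E
```

```text
11.05 [ 0.5114 -0.1496  0.0231] [-0.0869 -0.0014] 16.937419524663284 [-0.2602 -0.34    0.4662] 0.07240269566013798
```

View pics/w14.png

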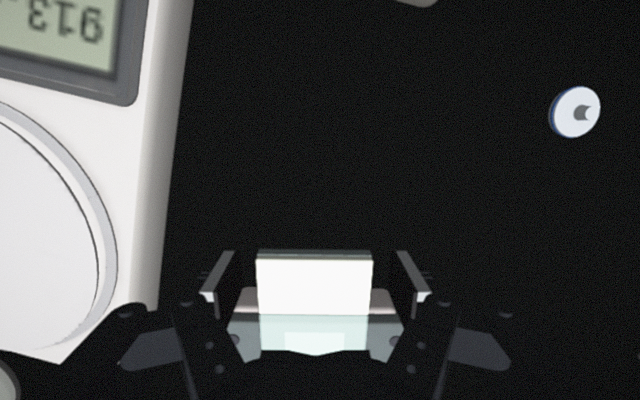

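The fingers are clear of the slide. I'll go straight up first, then back off for an open view.

>>> {"method": "drive_tool", "body": {
  "plan": [
    [[-1.5, 0, 0, 0, 0, 0, 0.85], [-3, 0, 0, 0, 0, 0, 0.85], [-3.5, 0, 0, 0, 0, 0, 0.85], [-3.5, 0, 0, 0, 0, 0, 0.85], [-2.5, 0, -2, 0, 0, 0, 0.85]]
  ]
}}

```text
clock: 11.52
tcp_pos: [0.4946, -0.156, 0.1662]
orientation: [0.703, -0.105, 0.696, 0.104]
wrist_force: [1.1, -0.6, 0.5]
finger_gap: 0.0726
```

>>> {"method": "drive_tool", "body": {
  "plan": [
    [[0, 2, -3, 0, 0, 0, 0.85], [0, 3, -2, 0, 0, 0, 0.85], [0, 3, 0, 0, 0, 0, 0.85], [0, 3, 0, 0, 0, 0, 0.85], [0, 3, 0, 0, 0, 0, 0.85]]
  ]
}}

```text
clock: 11.93
tcp_pos: [0.402, -0.0354, 0.163]
orientation: [0.701, -0.103, 0.698, 0.104]
wrist_force: [1.3, 0.3, -0.5]
finger_gap: 0.0729
```

```bash
python3 - <<'E'
from h import *
s=env.get_state();p,Rm=cur();print(s['clock'],p,s['wrist_force'])
for n,sl,f in(("scene",np.s_[110:185,300:400],7.5),("top",np.s_[135:225,370:450],6.6)):
    im=env.read_camera(n)[:,:,::-1];cv2.imwrite(f"pics/{n}15r.png",im);cv2.imwrite(f"pics/{n}15.png",cv2.resize(im[sl],None,fx=f,fy=f,interpolation=cv2.INTER_CUBIC))
E
```

```text
11.9333 [ 0.402  -0.0354  0.163 ] [ 1.2844  0.2695 -0.4756]
```

View pics/scene15.png

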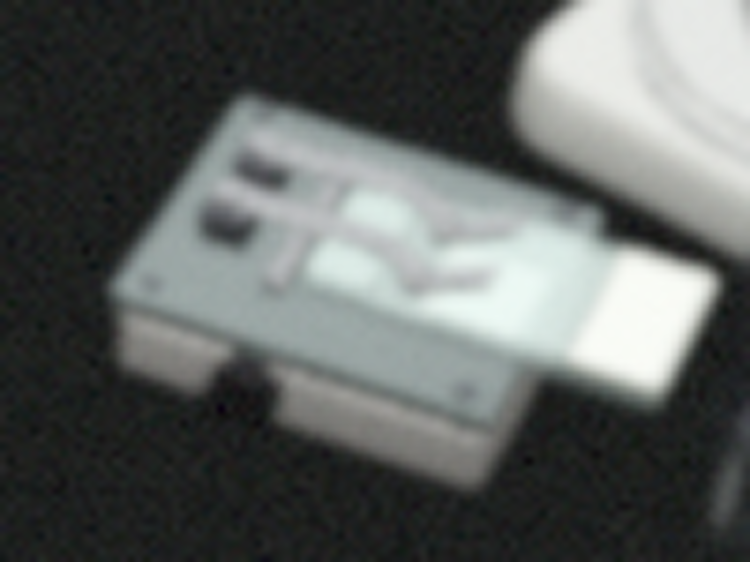

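View pics/top15.png

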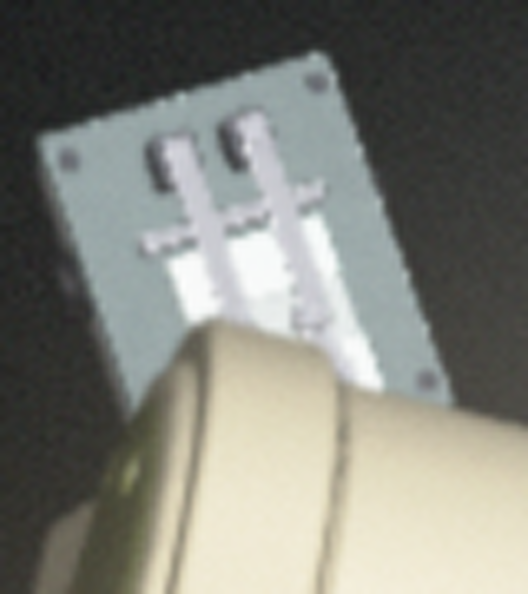

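In the scene view the clip noses lie in the groove band, with the white end overhanging the front. I'll move the arm clear of the top view for a final check.

>>> {"method": "drive_tool", "body": {
  "plan": [
    [[-1, 3.5, 0, 0, 0, 0, 0.85], [0, 3.5, 0, 0, 0, 0, 0.85], [0, 3.5, 0, 0, 0, 0, 0.85], [0, 3, 0, 0, 0, 0, 0.85], [0, 0, 0, 0, 0, 0, 0.85]]
  ]
}}

```text
clock: 12.45
tcp_pos: [0.3618, 0.0962, 0.1728]
orientation: [0.7, -0.105, 0.698, 0.107]
wrist_force: [-0.9, -0.0, -0.9]
finger_gap: 0.0723
```

```bash
python3 - <<'E'
from h import *
for n,sl,f in(("top",np.s_[135:225,370:450],6.6),):
    im=env.read_camera(n)[:,:,::-1];cv2.imwrite(f"pics/{n}16r.png",im);cv2.imwrite(f"pics/{n}16.png",cv2.resize(im[sl],None,fx=f,fy=f,interpolation=cv2.INTER_CUBIC))
E
```

```text
(no output)
```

View pics/top16.png

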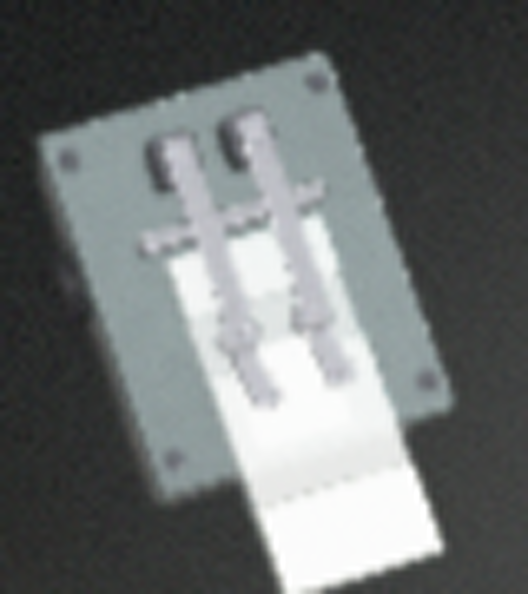

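```bash
python3 - <<'E'
from h import *
m=cam("top");im=cv2.imread("pics/top16r.png")
o=lambda q:(np.array(q,float)+.5)/6.6-.5+[370,135]
P=back(m,o([(165,258),(320,213),(443,550),(287,594)]),.05);L=np.array([[55,25],[55,-25],[-55,-25],[-55,25]])/1e3
v,r=fit(P[:,:2],L);print("slide",v,np.degrees(v[2]),r*1e3)
Q=back(m,o([(40,137),(325,52),(452,405),(163,503)]),.04);LS=np.array([[60,48],[60,-48],[-60,-48],[-60,48]])/1e3
u,r=fit(Q[:,:2],LS);print("stage",u,np.degrees(u[2]),r*1e3)
for U in(u,V.copy()):
    V[:]=U;print("slide ctr local",loc(v[:2]),"yaw",np.degrees(v[2]-U[2]),"holes",loc(back(m,o([(68,160),(318,82),(429,380),(174,459)]),.04)).tolist(),"noses",loc(back(m,o([(237,332),(313,312)]),.047)),"bar",loc(back(m,o([(145,255),(325,198)]),.05)))
E
```

```text
slide [ 0.5507 -0.1376  0.2805] 16.071538872678744 [[-0.1692 -0.4688]
 [ 0.4659  0.0534]
 [ 0.5724  0.1679]
 [-0.8691  0.2475]]
stage [ 0.5941 -0.1241  0.2791] 15.989353738043627 [[-0.4141  1.1478]
 [ 0.3724 -0.241 ]
 [-1.0852 -1.2794]
 [ 1.1269  0.3726]]
slide ctr local [-0.0454 -0.001 ] yaw 0.08218513463511809 holes [[0.05042944125226248, 0.0407972864077919], [0.05112179942553531, -0.04229336585390677], [-0.04910717656173101, -0.04299724831721852], [-0.04922810676396178, 0.04023740261344926]] noses [[-0.0183  0.0103]
 [-0.0193 -0.0141]] bar [[ 0.0126  0.03  ]
 [ 0.0132 -0.0289]]
slide ctr local [-0.0457 -0.0007] yaw 0.07455723262615999 holes [[0.05010031674224372, 0.04111220399780219], [0.05078161288427484, -0.04197853970257326], [-0.049447455924039145, -0.042669078475146685], [-0.049557304929260776, 0.04056558781757043]] noses [[-0.0186  0.0106]
 [-0.0196 -0.0138]] bar [[ 0.0123  0.0304]
 [ 0.0129 -0.0286]]
```

```bash
python3 -c "
from workcell import env
s=env.get_state();print(s['clock'],s['qvel'].round(3),s['wrist_force']);print(env.hand_in())"
```

```text
12.5 [-0.058  0.013  0.014 -0.014 -0.017 -0.028] [0.91569799 0.10061945 0.80859134]
the job is handed in; nothing more can be done
None
```

The long grooved slide is on the stage, let go and left there, with both clip noses in the cross groove. I handed the job in at 12.5 s.

I gripped it by the white end, pushed it in flat from the open front, trimmed its angle and side position while still holding it, then let go. The arm ended well clear of the stage. The short plain plate and the blue look-alike were not touched.

**Last checks, from the top camera after release:**
- **Depth:** the leading end is about 3.5 mm short of the stop (0 to 9 mm allowed).
- **Straightness:** about 0.1° off the stage's direction.
- **Centring:** within about 1 mm of the centre line.
- **Clips:** both noses show inside the groove. I had no reading of the clip angles, so "snapped down" rests on the noses' position and the pictures.

**Forces:** the highest wrist force I read was about 16 N, during the push.

**Disagreement:** before the trim, the pictures showed the slide turned about 1° and sitting 1–2 mm to the −y side, while the arm's own readings said it was straight. I followed the pictures. The cameras differed by about 1 mm on where the stage was, which is within their calibration.

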